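Brace the shoe-cream jar and unscrew its tight lid

TASK

Take the square glass jar of shoe cream out of the hall tray and seat it fully down in the square well of the wooden holder, lid still on, so that it cannot turn. Then unscrew its tight lid anticlockwise until the threads let go, and finish still holding the lid in the gripper, level and still, a finger's breadth or two straight above the open jar, with the jar left seated in the well. Do not tip the jar over, and leave the other things on the cabinet where they are.

Things in the scene. Friction and masses are not known exactly. Their poses are not given: they have to be found in the camera images.
- jar: Square grey-tinted glass jar of shoe cream, lid not counted: body 56 x 56 mm, 58 mm high to a flat shoulder, then a threaded neck 45 mm across. 86 mm high with the lid; about 0.3 kg. Origin: centre of the underside; z up, x and y along the sides of the square. Stands loose in the tray at the start, at any yaw. Can be carried by its lid.
- jar_mouth (a point): Point on the jar's axis at the mouth, 78 mm above its underside. A springy black gasket ring around the mouth presses up under the lid; with the lid off it stands up to 82 mm. The jar may turn up to 9 degrees in the well before the well's sides hold it.
- cap: The jar's screw lid: round, ribbed aluminium, 54 mm across, 26 mm high, open below, about 45 g. Origin: centre of its lower edge, z up; screwed on, this lies 60 mm above the jar's underside, so its side reaches from 60 to 86 mm, with 2 mm of air down to the jar's shoulder. Tight: turning takes about 0.3 to 0.6 N m.
- cap_top (a point): Centre of the lid's upper face, 26 mm above its lower edge. The lid turns anticlockwise seen from above, always starts at the same turn on the jar, rises 2 to 4 mm as it turns and comes free after 50 to 60 degrees relative to the jar; it then lifts straight off up to about 120 degrees, where the thread blocks. A turn of 75 to 80 degrees, then straight up, is enough.
- holder: Wooden block fixed to the cabinet top, 120 x 160 mm, 40 mm high, yaw varies; origin at the centre of its underside, z up. It has a square well for the jar and, at its other end, a small round hole of 30 mm that is not used.
- holder_hole0 (a point): Centre of the mouth of the square well, on the holder's upper face, 30 mm from the holder's origin along its -y. The well is 60 x 60 mm, sides along the holder's x and y, mouth chamfered 3 mm, 30 mm deep: the seated jar's underside is 30 mm below this point. The jar fits in any of its four quarter turns.
- tray: Plywood hall tray fixed to the cabinet top, 280 mm along its x, 180 mm along its y, walls 18 mm high and 5 mm thick, floor 5 mm thick; origin at the centre of its underside. The jar stands in its +x half, the flat tin in its -x half.
- tin: Bystander: flat round steel polish tin, 63 mm across, 24 mm high, in the tray. Origin: centre of the underside.
- doorstop: Bystander: small grey silicone doorstop, a cone stump 40 mm across, 30 mm high, between tray and holder. Origin: centre of the underside.
- shoehorn: Bystander: wooden shoe horn, about 185 mm long, 38 mm wide, 10 mm high, lying near the back. Origin: underside, near its middle; x along it.
- brush: Bystander: black plastic shoe brush, 165 x 54 mm, 42 mm high, bristles down, near the back. Origin: centre of the underside; x along it.
- bowl: Bystander: brushed steel key bowl, 140 mm across, 50 mm high, at the left side. Origin: centre of the underside.
- cleaner: Bystander: plastic cleaner bottle, 54 mm across, 150 mm high, at the right side. Origin: centre of the underside.
- roundjar: Bystander: round white jar with a metal lid, 60 mm across, 65 mm high, near the back. Origin: centre of the underside.

How it is judged (in metres and radians):
On the way, in this order (a step that is already met when the one before it is completed fails the run):
1. the jar is seated fully down in the square well with its lid still on (z of jar in the frame of holder_hole0 below -0.026 m and horizontal distance between jar and holder_hole0 below 0.006 m and angle between jar's own z axis and vertical below 0.08 rad and z of cap in the frame of jar below 0.066 m), for 0.2 s.
2. the threads have let go: the lid is clear of the jar's mouth while the jar stays seated (z of jar in the frame of holder_hole0 below -0.026 m and horizontal distance between jar and holder_hole0 below 0.006 m and angle between jar's own z axis and vertical below 0.08 rad and z of cap in the frame of jar above 0.083 m), for 0.2 s.
At the end, for the whole second after the job is handed in: Jar in the square well (within 6 mm of centre, 4 mm of fully down, 4.5 degrees of upright); lid held by the fingers, touching neither jar nor holder, still, lower edge 84 to 140 mm above the jar's underside, within 15 mm of its axis and 11 degrees of level (z of jar in the frame of holder_hole0 below -0.026 m and horizontal distance between jar and holder_hole0 below 0.006 m and angle between jar's own z axis and vertical below 0.08 rad and z of cap in the frame of jar between 0.084 and 0.14 m and horizontal distance between cap and jar below 0.015 m and angle between cap's own z axis and vertical below 0.2 rad and contact force between cap and the fingers above 1 N and contact force between cap and jar below 0.05 N and contact force between cap and holder below 0.05 N and linear speed of cap below 0.03 m/s); the arm keeps its last pose, push and grip.
It fails at once if the jar is tipped over (angle between jar's own z axis and vertical above 0.7 rad).
It fails at once if one of the bystanders is moved more than 40 mm (distance of any of tin, doorstop, shoehorn, brush, bowl, cleaner, roundjar from where it was at the start of the episode above 0.04 m).
It also fails if it takes over 43 s, if anything falls off the work surface, if the arm or the gripper's body presses on something with over 40 N, if the wrist force passes 120 N, or if a joint passes its speed limit or range.

ROBOT

A 7-joint arm with a two-finger parallel gripper is mounted at the origin on the work surface. World frame = base frame: x ahead of the robot, y to its left, z up, the work surface at z = 0. Lengths are in m, angles in degrees, forces in N, time in s.
With the tool pointing down it reaches from about 0.425 to 0.875 m from the base axis. Payload 4.7 kg.
Tool frame: the origin (TCP) lies between the finger pads; the fingertips stand 8 mm ahead of it and the grasp point (between the pads) lies 11 mm behind it; z points along the fingers, y is the line along which they close (so a half turn about z gives the same grasp; the last joint's range is limited). The gripper opens to 87 mm and grips with 3 to 60 N. Pads are 19 mm wide; open, the fingers measure 117 mm over their backs; the gripper's body (75 mm by 190 mm) begins 51 mm behind the grasp point.
Start: joints at [75.98, 18.392, -4.016, 83.108, 1.295, 78.541, -3.26], TCP at [0.166, -0.628, 0.231] pointing down, gripper open.
Joint ranges: [-163.93, 163.93], [-17.29, 119.83], [-79.2, 71.16], [3.27, 140.29], [-89.18, 269.18], [5.43, 117.66], [-154.24, 154.24]. Speed limits (degrees/s): [147.25, 147.25, 180, 180, 180, 180, 180].

INTERFACE

Orientations are given as [roll, pitch, yaw] about the fixed x, y, z axes, in that order (R = Rz(yaw) Ry(pitch) Rx(roll)).
In Python, from cell import env, viewer gives the robot as it stands. The module is installed in compiled form; this text tells all that it offers.
- The arm moves only by the tool arm_command, never from a script. Its argument "series" is a list of rows, each a list of 2 entries, a list of its own where there are three numbers: the shift along the tool's x, y, z in mm, then the turn about the tool's z in rad. A call has exactly 5 rows; each row is the pose to reach, as a shift and turn from the pose commanded when the call began, along the tool's axes at that moment; what a row does not reach only later rows make up. A row lasts 1/10 s, in which the tool goes at most 50 mm and 8.59 degrees, less where a joint would pass 70% of its speed; a pose out of reach is approached as far as the arm can. A call with a gripper value outside its range is refused whole. "grip" is the gripper command: -1 is fully open, 1 is shut, values between are in proportion, set as the call begins (left out, the last holds). The fingers move at their own pace and stop on an object; "grip_force" is the grip in N (left out, the last holds). Time passes only in rows, so rows that repeat a pose let the fingers close, or fill a call up. It gives the time, the measured TCP pose, the force, the opening and the grip force at its end, in the units of the state.
- env.get_obs(): the state, without advancing time (a new reading comes with each control period).
- viewer.read_camera(name): name is "side" or "top"; returns (picture, depth): 384x512x3 uint8, blue, green, red; 384x512 float32, m along the optical axis (not along the pixel's ray), 0 where there is no reading.
- viewer.calibration(name): a dict with "K" (3x3 intrinsics, pixels), "T" (4x4, takes a point from camera to world coordinates). Camera axes: x right, y up, looking along -z (the intrinsics and any distortion apply to the point x, -y, -z); pixel columns grow to the right and rows downward; lengths in m; the calibration is good to about 2 mm. A picture is of the moment at which its call begins. calibration takes no time and is no camera call.
- env.sign_off(): hands the job in; it is judged then, once.
The state is a dict: "time_s": time; "qpos": joint angles; "joint_velocities": joint speeds; "effort": joint torques, N m; "tool_pos": TCP position; "tool_rot": TCP orientation; "force": force on the tool from outside, world axes, zero at the start; "wrist_torque": the same for the moment, N m; "grip_width": finger opening in m; "grasp_force": force on a finger pad.
Only numpy, scipy, OpenCV 4.12 (cv2) and the standard library are available. Lean on these libraries where they do the work, as an engineer would, in place of code of your own. Each camera call takes 0.05 s, during which the arm holds its last target. There are 200 camera calls.

## Working session

There is one attempt and no reset: what is moved stays moved. The work goes in short steps, Python scripts to look and compute and a tool call to move; the robot and the scene stay as the last step left them, time stands still between calls to the robot, and variables do not carry over. Pictures are saved under pics/ and viewed, at most 10 in all, crops included, and the job is handed in when it is done.

Besides the shell and the picture viewer there is one more tool, called after "Call:" as a command line: name --argument value ..., lists and objects as JSON in quotes. arm_command: Moves the arm, as the interface text tells. Its arguments: {"type":"object","properties":{"series":{"type":"array"},"grip":{"type":"number"},"grip_force":{"type":"number"}},"required":["series"]}

```bash
mkdir -p pics; cat > h.py <<'E'
import numpy as np, cv2
from cell import env, viewer
def look(n):
    im,d=viewer.read_camera(n); c=viewer.calibration(n); return np.array(im),np.array(d),np.array(c["K"]),np.array(c["T"])
def cloud(d,K,T):
    v,u=np.mgrid[:d.shape[0],:d.shape[1]]
    x=(u-K[0,2])/K[0,0]*d; y=(v-K[1,2])/K[1,1]*d
    P=np.stack([x,-y,-d],-1)@T[:3,:3].T+T[:3,3]; P[d==0]=np.nan; return P
def ray(u,v,z,K,T):
    r=T[:3,:3]@np.array([(u-K[0,2])/K[0,0],-(v-K[1,2])/K[1,1],-1]); return T[:3,3]+r*(z-T[2,3])/r[2]
E
python3 - <<'E'
from h import *
o=env.get_obs(); print(o)
ims=[]
for n in("top","side"):
    im,d,K,T=look(n); np.savez(n+"0.npz",im=im,d=d,K=K,T=T); cv2.imwrite(f"pics/{n}0.png",im); print(n,K.tolist(),T.round(3).tolist(), viewer.calibration(n).keys())
E
```

```text
{'time_s': 0.0, 'qpos': array([75.9775897 , 18.43906326, -4.01912538, 83.17238242,  1.29797661,
       78.54003359, -3.25939842]), 'joint_velocities': array([ 0.02072231,  0.08554229, -0.00947927, -0.02692785,  0.09559795,
        0.00618337, -0.0615827 ]), 'effort': array([ 6.79723507e-04, -4.91276479e+01, -4.03655414e-01, -3.12531602e+01,
       -6.39025401e-02,  4.37509152e-02,  1.93398964e-04]), 'tool_pos': array([ 0.16621245, -0.62785779,  0.22948403]), 'tool_rot': array([-1.79893941e+02,  7.36225682e-03,  1.48367171e+01]), 'force': array([-0.6140327 , -0.77857897, -0.79999383]), 'wrist_torque': array([-0.00695166,  0.00308766, -0.00465349]), 'grasp_force': 0.0, 'grip_width': 0.08688866189229023}
top [[401.7941504996553, 0.0, 254.46607768311438], [0.0, 401.7941504996553, 187.59491396231576], [0.0, 0.0, 1.0]] [[0.016, 0.998, -0.062, 0.486], [-1.0, 0.016, 0.01, 0.028], [0.011, 0.062, 0.998, 1.386], [0.0, 0.0, 0.0, 1.0]] dict_keys(['K', 'T'])
side [[447.215967464347, 0.0, 260.5697841345903], [0.0, 447.215967464347, 196.04243072458507], [0.0, 0.0, 1.0]] [[-0.775, 0.441, -0.452, -0.02], [-0.632, -0.539, 0.557, 0.726], [0.002, 0.717, 0.697, 1.005], [0.0, 0.0, 0.0, 1.0]] dict_keys(['K', 'T'])
```

View pics/top0.png

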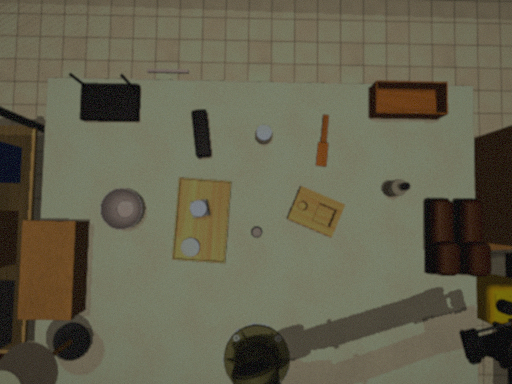

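View pics/side0.png

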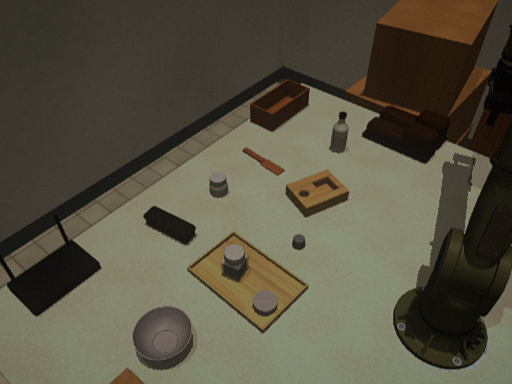

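The top view shows the tray (203,220) holding the jar (200,208) and the tin (190,246), and the holder at (316,211) with its well at about (325,214). The side view shows the jar at (235,262) and the well at about (325,182).

```bash
python3 - <<'E'
from h import *
for n,c1,c2 in(("top",(200,208),(316,211)),("side",(235,262),(317,192))):
    z=np.load(n+"0.npz"); P=cloud(z['d'],z['K'],z['T']); im=z['im']
    print(n,"valid",(z['d']>0).mean())
    # jar top
    u,v=c1; W=P[v-30:v+30,u-25:u+25].reshape(-1,3); W=W[np.isfinite(W[:,2])]
    h=W[W[:,2]>0.082]; h=h[h[:,2]<.11]; print("lid top n",len(h),"mid",(h.max(0)+h.min(0))/2,"ext",np.ptp(h,0),"medz",np.median(h[:,2]))
    u,v=c2; S=P[v-32:v+32,u-40:u+40].reshape(-1,3); S=S[np.isfinite(S[:,2])]
    t=S[(S[:,2]>.03)&(S[:,2]<.052)]; r=cv2.minAreaRect((t[:,:2]*1000).astype(np.float32)); print("holder",len(t),r,np.median(t[:,2]),"corners",cv2.boxPoints(r).round().tolist())
    print("well pts",np.median(S[(S[:,2]>.0)&(S[:,2]<.02)],0), "table z",np.nanmedian(P[:,:,2]))
z=np.load("top0.npz");a=cv2.resize(z['im'][175:265,165:240],None,fx=5,fy=5,interpolation=2);b=cv2.resize(z['im'][175:265,280:355],None,fx=5,fy=5,interpolation=2)
z=np.load("side0.npz");c=cv2.resize(z['im'][230:320,190:310],None,fx=3.3,fy=3.3,interpolation=2);
e=cv2.resize(z['im'][160:220,275:355],None,fx=4.9,fy=4.9,interpolation=2)
out=np.zeros((600,800,3),np.uint8)
for i,(x,(X,Y)) in enumerate(zip((a,b,c,e),((0,0),(375,0),(0,0),(0,0)))): pass
cv2.imwrite("pics/c1.png",cv2.convertScaleAbs(np.vstack([np.hstack([cv2.resize(a,(400,300)),cv2.resize(b,(400,300))]),np.hstack([cv2.resize(c,(400,300)),cv2.resize(e,(400,300))])]),alpha=1.5))
E
```

```text
top valid 0.9960276285807291
lid top n 234 mid [0.49846564 0.19562736 0.09082762] ext [0.05168091 0.05166308 0.01486691] medz 0.09069593941226828
holder 1349 ((494.7935791015625, -193.2610321044922), (160.536376953125, 120.12657928466797), 67.81072235107422) 0.03977008790131542 corners [[409.0, -245.0], [520.0, -290.0], [581.0, -142.0], [469.0, -96.0]]
well pts [ 0.4935077  -0.21172044  0.00242824] table z -0.0009098207142452797
side valid 0.9959869384765625
lid top n 289 mid [0.49579065 0.20036771 0.08812868] ext [0.053047   0.05352725 0.01102253] medz 0.08885430517016657
holder 1144 ((493.2127685546875, -189.29232788085938), (164.85987854003906, 126.71963500976562), 68.1517333984375) 0.036768921686440637 corners [[404.0, -242.0], [521.0, -289.0], [583.0, -136.0], [465.0, -89.0]]
well pts [ 0.48695113 -0.19569178  0.00496641] table z -0.0023824976222268646
```

View pics/c1.png

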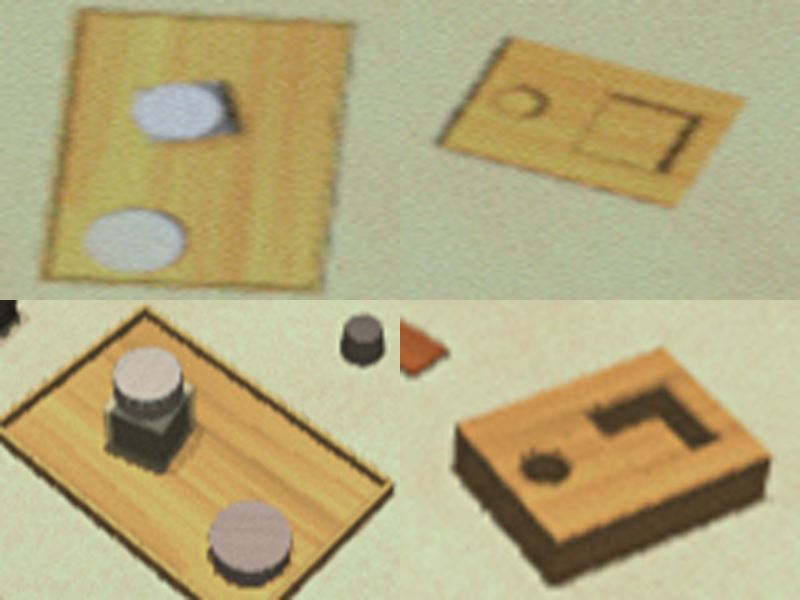

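The close crops show the jar's front bottom corner and its two visible faces in the side view. The well is at the right, -y, end of the holder, and its yaw is about -22°. Next I measure the jar's yaw, the well centre and the clearance to the cleaner.

```bash
cat >> h.py <<'E'
def go(x,y,z,yaw):
    """shift in tool axes (mm) and turn (rad) from measured pose to target (tool down)"""
    o=env.get_obs(); from scipy.spatial.transform import Rotation as R
    M=R.from_euler('xyz',o['tool_rot'],degrees=True).as_matrix()
    s=M.T@(np.array([x,y,z])-o['tool_pos'])*1000
    t=-np.radians((yaw-o['tool_rot'][2]+180)%360-180)
    print("shift",s.round(1),"turn",round(t,3),"pos",o['tool_pos'].round(4),o['tool_rot'].round(2),"q",o['qpos'].round(1),"F",o['force'].round(1),"w",round(o['grip_width'],4),"t",round(o['time_s'],2))
E
python3 - <<'E'
from h import *
B=[]
for n,(u,v) in (("side",(235,262)),("top",(200,208))):
    z=np.load(n+"0.npz"); P=cloud(z['d'],z['K'],z['T'])
    W=P[v-30:v+32,u-25:u+25].reshape(-1,3); W=W[np.isfinite(W[:,2])]
    c=W[(W[:,2]>.015)&(W[:,2]<.060)&(np.hypot(W[:,0]-.497,W[:,1]-.198)<.05)]
    r=cv2.minAreaRect((c[:,:2]*1000).astype(np.float32)); print(n,len(c),r)
    if n=="side":
        # lower faces per height: hull edges directions
        for a,b in((.015,.03),(.03,.045),(.045,.06)):
            s=c[(c[:,2]>a)&(c[:,2]<b)]; print(a,len(s),cv2.minAreaRect((s[:,:2]*1000).astype(np.float32)))
        lab=[(222.4,273.5,.005),(239.5,281,.005),(241,268.5,.063),(248.5,257.5,.063)]
        for q in lab: print(q,ray(*q,z['K'],z['T']).round(4))
        # well: dark pixels
z=np.load("top0.npz");P=cloud(z['d'],z['K'],z['T'])
C=P[170:205,370:420].reshape(-1,3); C=C[C[:,2]>.08]; print("cleaner",C.mean(0))
# well floor in top cloud (depth step)
S=P[180:245,280:355].reshape(-1,3); s=S[(S[:,2]>.004)&(S[:,2]<.022)&(np.hypot(S[:,0]-.483,S[:,1]+.219)<.045)]
print("well",len(s),cv2.minAreaRect((s[:,:2]*1000).astype(np.float32)),np.median(s,0))
# two-view corners of well mouth from crop
zs=np.load("side0.npz")
for n,Z,pts in(("top",z,[(400+216,95),(700,119),(670,173),(580,150)]),):
    for X,Y in pts: print("mouth",ray(280+(X-400)*75/400,175+Y*90/300,.04,Z['K'],Z['T']).round(4))
for X,Y in [(590,410),(665,388),(718,440),(630,465)]: print("mouth side",ray(275+(X-400)/5,160+(Y-300)/5,.04,zs['K'],zs['T']).round(4))
E
```

```text
side 300 ((495.25262451171875, 203.1097412109375), (56.44573211669922, 55.79802703857422), 13.402578353881836)
0.015 94 ((479.1982727050781, 210.85643005371094), (74.00921630859375, 36.902618408203125), 58.154048919677734)
0.03 93 ((480.80322265625, 212.01950073242188), (74.79803466796875, 36.76368713378906), 54.5184211730957)
0.045 113 ((494.88934326171875, 204.16275024414062), (55.948143005371094, 52.706626892089844), 11.817781448364258)
(222.4, 273.5, 0.005) [0.5182 0.2274 0.005 ]
(239.5, 281, 0.005) [0.466  0.2164 0.005 ]
(241, 268.5, 0.063) [0.4604 0.2142 0.063 ]
(248.5, 257.5, 0.063) [0.4686 0.1746 0.063 ]
top 41 ((498.53753662109375, 195.7233123779297), (55.97843933105469, 56.10436248779297), 11.436990737915039)
cleaner [ 0.57623646 -0.44510233  0.11476449]
well 287 ((483.598876953125, -223.7207489013672), (56.5703010559082, 58.959842681884766), 68.04509735107422) [ 0.48227917 -0.2247439   0.01018083]
mouth [ 0.5205 -0.2078  0.04  ]
mouth [ 0.4972 -0.2609  0.04  ]
mouth [ 0.4429 -0.2422  0.04  ]
mouth [ 0.465  -0.1855  0.04  ]
mouth side [ 0.5172 -0.2015  0.04  ]
mouth side [ 0.4916 -0.2498  0.04  ]
mouth side [ 0.4387 -0.2294  0.04  ]
mouth side [ 0.469  -0.1751  0.04  ]
```

Call:
arm_command --series '[[[40,0,0],0],[[80,0,0],0],[[120,0,0],0],[[160,0,0],0],[[200,0,0],0]]' --grip -1

```text
time_s: 0.6
tool_pos: [0.3609, -0.5764, 0.23]
tool_rot: [-180.0, 0.0, 14.8]
force: [0.3, -0.5, 0.9]
grip_width: 0.087
grasp_force: 0.0
```

Call:
arm_command --series '[[[21,-45,0],-0.14],[[42,-90,0],-0.28],[[63,-135,0],-0.42],[[84,-180,0],-0.56],[[105,-225,0],-0.7]]'

```text
time_s: 1.1
tool_pos: [0.4035, -0.3306, 0.2301]
tool_rot: [-180.0, 0.0, 55.3]
force: [0.3, -0.3, 0.8]
grip_width: 0.0873
grasp_force: 0.0
```

```bash
python3 -c "
from h import *
go(.497,.198,.23,74.5)"
```

```text
shift [ 4.877e+02 -2.243e+02  1.000e-01] turn -0.336 pos [ 0.4035 -0.3306  0.2301] [-1.7996e+02  1.0000e-02  5.5270e+01] q [ 56.4   3.8 -20.8 100.6   1.4  75.9   0.6] F [ 0.3 -0.3  0.8] w 0.0873 t 1.1
```

Call:
arm_command --series '[[[44,-20,0],-0.07],[[88,-40,0],-0.14],[[132,-61,0],-0.21],[[176,-81,0],-0.28],[[220,-101,0],-0.336]]'

```text
time_s: 1.6
tool_pos: [0.447, -0.0928, 0.2304]
tool_rot: [180.0, 0.0, 74.3]
force: [1.2, 0.3, -0.7]
grip_width: 0.0873
grasp_force: 0.0
```

```bash
python3 -c "
from h import *
go(.497,.198,.23,74.5)"
```

```text
shift [ 2.935e+02 -3.040e+01  2.000e-01] turn -0.003 pos [ 0.447  -0.0928  0.2304] [1.800e+02 4.000e-02 7.432e+01] q [ 44.4  -4.8 -33.8 108.1  -2.7  75.9  -4.3] F [ 1.2  0.3 -0.7] w 0.0873 t 1.6
```

Call:
arm_command --series '[[[50,-5,0],0],[[99,-10,0],0],[[147,-15,0],0],[[196,-20,20],0],[[245,-25,40],0]]'

```text
time_s: 2.1
tool_pos: [0.4894, 0.1437, 0.193]
tool_rot: [179.9, 0.0, 74.2]
force: [1.2, -0.7, -0.6]
grip_width: 0.0867
grasp_force: 0.0
```

Call:
arm_command --series '[[[35,-4,20],0],[[48,-5,40],0],[[48,-5,50],0],[[48,-5,50],0],[[48,-5,50],0]]'

```text
time_s: 2.6
tool_pos: [0.4976, 0.1881, 0.1432]
tool_rot: [180.0, 0.0, 74.1]
force: [0.2, 0.3, 0.1]
grip_width: 0.0875
grasp_force: 0.0
```

```bash
python3 - <<'E'
from h import *
go(.497,.198,.075,74.5)
o=[]
for n in("top","side"):
    im,d,K,T=look(n); np.savez(n+"1.npz",im=im,d=d,K=K,T=T)
    u,v=(200,208) if n=="top" else (235,250); o.append(cv2.resize(im[v-45:v+45,u-45:u+45],(400,400),interpolation=2))
cv2.imwrite("pics/c2.png",cv2.convertScaleAbs(np.hstack(o),alpha=1.5))
E
```

```text
shift [ 9.4 -3.3 68.2] turn -0.007 pos [0.4976 0.1881 0.1432] [1.7998e+02 5.0000e-02 7.4070e+01] q [ 23.   13.4 -51.8 104.8  11.5  67.2 -48.5] F [0.2 0.3 0.1] w 0.0875 t 2.6
```

View pics/c2.png

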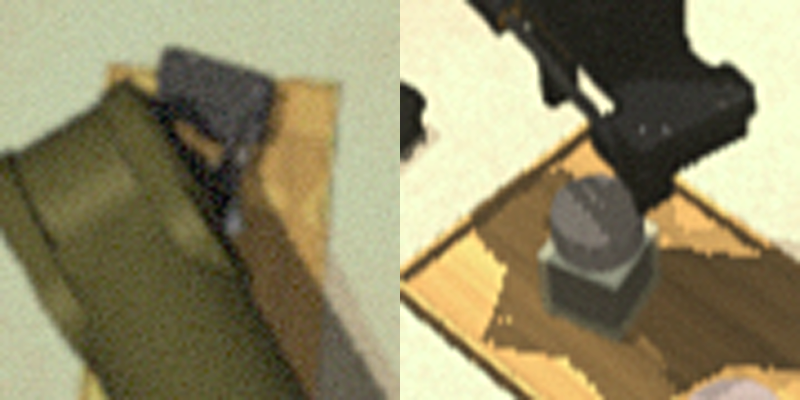

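The gripper's fingers hang above and behind the lid. In the side crop the tips are at about (560,90) and (650,200), and the lid is at (598,222). I check that by projecting the points.

```bash
python3 - <<'E'
from h import *
z=np.load("side1.npz");K,T=z['K'],z['T']
def pr(p):
    q=T[:3,:3].T@(np.array(p)-T[:3,3]); return (K[0,2]+K[0,0]*q[0]/-q[2], K[1,2]-K[1,1]*q[1]/-q[2])
def crop(p): u,v=pr(p); return round(400+(u-190)*400/90), round((v-205)*400/90)
yx=np.array([np.sin(np.radians(74.1)),-np.cos(np.radians(74.1)),0])
t=np.array([.4976,.1881,.1352])
print("tips",[crop(t+s*yx*a) for s in(1,-1) for a in(.0437,.0585)],"lid top",crop((.497,.198,.091)))
P=cloud(z['d'],K,T)
W=P[205:295,190:280].reshape(-1,3); s=W[(np.hypot(W[:,0]-.4976,W[:,1]-.1881)<.075)&(W[:,2]>.11)&(W[:,2]<.16)]
for a,b in((.11,.13),(.13,.14),(.14,.15),(.15,.16)):
    q=s[(s[:,2]>a)&(s[:,2]<b)]
    if len(q): print(a,len(q),q.min(0).round(3),q.max(0).round(3))
    if len(q): 
        l=(q-t)@yx; x=(q-t)@np.array([np.cos(np.radians(74.1)),np.sin(np.radians(74.1)),0]); print("  along y",l.min().round(3),l.max().round(3),"along x",x.min().round(3),x.max().round(3))
E
```

```text
tips [(564, 97), (550, 82), (646, 193), (661, 210)] lid top (596, 204)
0.13 22 [0.443 0.176 0.131] [0.547 0.214 0.14 ]
  along y -0.055 0.048 along x -0.007 0.013
0.14 34 [0.443 0.178 0.14 ] [0.545 0.216 0.15 ]
  along y -0.057 0.046 along x -0.007 0.013
0.15 22 [0.443 0.17  0.151] [0.55  0.214 0.159]
  along y -0.057 0.051 along x -0.008 0.012
```

Call:
arm_command --series '[[[9,-3,5],0],[[9,-3,30],0],[[9,-3,55],0],[[9,-3,66],0],[[9,-3,66],0]]'

```text
time_s: 3.2
tool_pos: [0.4958, 0.1988, 0.0757]
tool_rot: [-179.9, 0.1, 74.2]
force: [0.6, -0.1, 0.2]
grip_width: 0.0868
grasp_force: 0.0
```

Call:
arm_command --series '[[[0,0,0],0],[[0,0,0],0],[[0,0,0],0],[[0,0,0],0],[[0,0,0],0]]' --grip 1 --grip_force 40

```text
time_s: 3.7
tool_pos: [0.4977, 0.199, 0.0775]
tool_rot: [179.9, -0.0, 74.2]
force: [2.7, -0.9, 2.8]
grip_width: 0.0552
grasp_force: 1.4
```

Call:
arm_command --series '[[[0,0,0],0],[[0,0,0],0],[[0,0,0],0],[[0,0,-5],0],[[0,0,-10],0]]'

```text
time_s: 4.2
tool_pos: [0.4951, 0.1989, 0.0861]
tool_rot: [-179.8, 0.1, 74.2]
force: [-0.2, 0.5, -2.9]
grip_width: 0.0535
grasp_force: 40.0
```

Call:
arm_command --series '[[[0,0,-25],0],[[0,0,-50],0],[[0,0,-75],0],[[0,0,-100],0],[[0,0,-115],0]]'

```text
time_s: 4.7
tool_pos: [0.4966, 0.1996, 0.2034]
tool_rot: [180.0, -0.0, 74.2]
force: [0.3, 0.3, -2.7]
grip_width: 0.0537
grasp_force: 40.0
```

```bash
python3 - <<'E'
from h import *
go(.482,-.219,.20,39.5)
im,d,K,T=look("side"); np.savez("side2.npz",im=im,d=d,K=K,T=T)
cv2.imwrite("pics/c3.png",cv2.convertScaleAbs(cv2.resize(im[165:295,170:300],(560,560),interpolation=2),alpha=1.5))
E
```

```text
shift [-406.8   99.8    3.3] turn 0.606 pos [0.4966 0.1996 0.2034] [ 1.7997e+02 -2.0000e-02  7.4220e+01] q [ 23.7  10.4 -53.2 100.2   8.7  73.7 -47.3] F [ 0.3  0.3 -2.7] w 0.0537 t 4.7
```

View pics/c3.png

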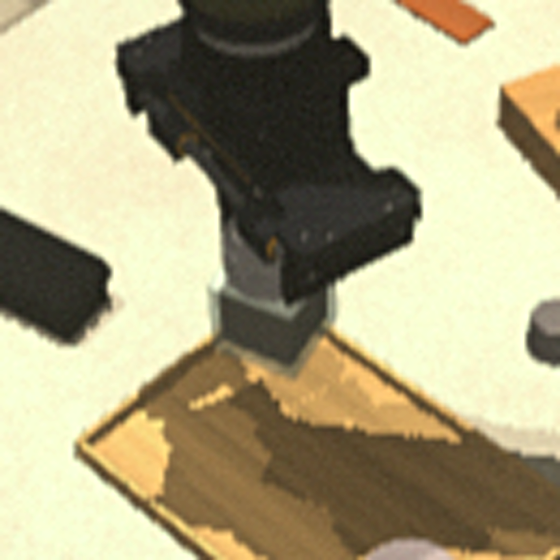

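The jar hangs upright under the gripper, with its body at (275,325) in the crop. I re-measure its yaw and offset in the grip.

```bash
python3 - <<'E'
from h import *
z=np.load("side2.npz"); P=cloud(z['d'],z['K'],z['T']).reshape(-1,3)
s=P[(np.hypot(P[:,0]-.4966,P[:,1]-.2)<.055)]; print("lowest",np.percentile(s[s[:,2]>.1][:,2],[0,2,10]))
c=s[(s[:,2]>.137)&(s[:,2]<.188)]
print(len(c),cv2.minAreaRect((c[:,:2]*1000).astype(np.float32)))
# face fits
th=np.radians(np.arange(-10,40,.5)); best=[]
h=cv2.convexHull((c[:,:2]*1000).astype(np.float32))[:,0]; print(h.round(0).tolist())
E
```

```text
lowest [0.12756384 0.14814037 0.21501803]
402 ((492.86151123046875, 204.94778442382812), (56.4494514465332, 55.370235443115234), 11.79687786102295)
[[518.0, 217.0], [516.0, 230.0], [514.0, 233.0], [513.0, 234.0], [511.0, 235.0], [508.0, 236.0], [469.0, 228.0], [461.0, 223.0], [461.0, 222.0], [461.0, 220.0], [468.0, 187.0], [471.0, 175.0], [472.0, 174.0], [472.0, 173.0], [473.0, 173.0]]
```

Call:
arm_command --series '[[[-48,12,0],0.07],[[-96,24,0],0.14],[[-144,35,0],0.21],[[-192,47,0],0.28],[[-240,59,0],0.35]]'

```text
time_s: 5.25
tool_pos: [0.4869, -0.0496, 0.2009]
tool_rot: [-179.9, 0.1, 54.0]
force: [0.6, 0.4, -3.4]
grip_width: 0.0535
grasp_force: 40.0
```

```bash
python3 -c "
from h import *
go(.482,-.219,.17,39.5)"
```

```text
shift [-139.8   95.7   30.9] turn 0.253 pos [ 0.4869 -0.0496  0.2009] [-1.7993e+02  6.0000e-02  5.3980e+01] q [ 43.1   1.7 -40.7 106.4   1.1  72.5 -33.9] F [ 0.6  0.4 -3.4] w 0.0535 t 5.25
```

Call:
arm_command --series '[[[-35,24,0],0.08],[[-70,48,0],0.16],[[-105,72,10],0.24],[[-140,96,25],0.247],[[-140,96,31],0.247]]'

```text
time_s: 5.75
tool_pos: [0.4805, -0.2249, 0.1677]
tool_rot: [-179.9, 0.3, 39.4]
force: [-0.3, -0.0, -3.9]
grip_width: 0.0534
grasp_force: 40.0
```

Call:
arm_command --series '[[[0,0,10],0],[[0,0,20],0],[[0,0,30],0],[[0,0,30],0],[[0,0,30],0]]'

```text
time_s: 6.25
tool_pos: [0.4841, -0.2168, 0.1408]
tool_rot: [-180.0, 0.0, 40.1]
force: [-0.1, 0.1, -2.7]
grip_width: 0.0534
grasp_force: 40.0
```

```bash
python3 - <<'E'
from h import *
go(.482,-.219,.13,39.9)
o=[]
for n,(u,v) in (("side",(325,180)),("top",(320,212))):
    im,d,K,T=look(n); np.savez(n+"3.npz",im=im,d=d,K=K,T=T)
    o.append(cv2.resize(im[v-45:v+45,u-45:u+45],(400,400),interpolation=2))
cv2.imwrite("pics/c4.png",cv2.convertScaleAbs(np.hstack(o),alpha=1.5))
z=np.load("side3.npz"); P=cloud(z['d'],z['K'],z['T']).reshape(-1,3)
t=env.get_obs()['tool_pos']
c=P[(np.hypot(P[:,0]-t[0],P[:,1]-t[1])<.055)&(P[:,2]>.063)&(P[:,2]<.113)]
print("jar",len(c),cv2.minAreaRect((c[:,:2]*1000).astype(np.float32)))
print(cv2.convexHull((c[:,:2]*1000).astype(np.float32))[:,0].round(0).tolist())
E
```

```text
shift [-3.   0.4 10.8] turn 0.003 pos [ 0.4841 -0.2168  0.1408] [-1.7999e+02  1.0000e-02  4.0070e+01] q [ 50.7   9.8 -32.1 105.7   5.7  66.1 -33.2] F [-0.1  0.1 -2.7] w 0.0534 t 6.25
jar 270 ((475.45037841796875, -196.41763305664062), (76.52845001220703, 44.619747161865234), 20.424400329589844)
[[519.0, -204.0], [515.0, -198.0], [510.0, -195.0], [503.0, -189.0], [476.0, -180.0], [468.0, -177.0], [464.0, -177.0], [450.0, -207.0], [445.0, -224.0], [446.0, -227.0], [447.0, -230.0], [448.0, -230.0]]
```

View pics/c4.png

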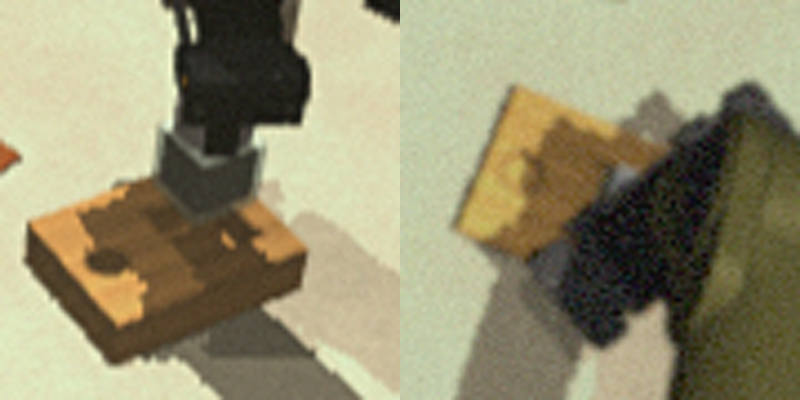

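In the crop the jar, at (210,165), hovers above the well with its sides parallel to the holder's. I compare its visible faces with the holder's matching faces in the same camera, so the calibration bias cancels.

```bash
cat > faces.py <<'E'
from h import *
nx=np.array([.927,-.375]); ny=np.array([.375,.927])
def faces(P,zlo,zhi,cx,cy,hx,hy,tag):
    s=P[(P[:,2]>zlo)&(P[:,2]<zhi)]; X=s[:,:2]@nx*1000; Y=s[:,:2]@ny*1000
    a=(abs(Y-cy)<hy*.7)&(abs(X-(cx-hx))<14); b=(abs(X-cx)<hx*.7)&(abs(Y-(cy+hy))<14)
    fa=np.polyfit(Y[a],X[a],1); fb=np.polyfit(X[b],Y[b],1)
    print(tag,"-x face",np.median(X[a]).round(1),X[a].std().round(1),a.sum(),"ang",np.degrees(fa[0]).round(1),"| +y face",np.median(Y[b]).round(1),Y[b].std().round(1),b.sum(),"ang",np.degrees(fb[0]).round(1))
    return np.median(X[a]),np.median(Y[b])
z=np.load("side0.npz"); P=cloud(z['d'],z['K'],z['T']).reshape(-1,3)
H=faces(P,.006,.032,528,7,60,80,"holder")
z=np.load("side3.npz"); P=cloud(z['d'],z['K'],z['T']).reshape(-1,3)
P=P[np.hypot(P[:,0]-.482,P[:,1]+.214)<.06]
J=faces(P,.076,.122,524,-16,28,28,"jar")
dx=H[0]+32-J[0]; dy=H[1]-82-J[1]; m=dx*nx+dy*ny; print("move x',y'",dx,dy,"world",m)
o=env.get_obs(); p=o['tool_pos']; go(p[0]+m[0]/1000,p[1]+m[1]/1000,p[2],o['tool_rot'][2])
E
python3 faces.py
```

```text
holder -x face 468.4 1.7 163 ang 0.6 | +y face 89.6 1.2 93 ang -0.3
jar -x face 499.8 1.8 116 ang -0.7 | +y face 9.3 1.9 98 ang 0.8
move x',y' 0.5847645435508184 -1.7047245822550572 world [-0.09719499 -1.79956639]
shift [-1.2  1.3  0. ] turn -0.0 pos [ 0.4845 -0.2174  0.1415] [ 1.7994e+02 -1.0000e-02  4.0020e+01] q [ 50.8   9.8 -32.1 105.6   5.7  66.1 -33.2] F [ 0.8  0.4 -2.5] w 0.0533 t 6.35
```

Call:
arm_command --series '[[[-1,1.5,0],0.02],[[-1,1.5,8],0.02],[[-1,1.5,18],0.02],[[-1,1.5,26],0.02],[[-1,1.5,26],0.02]]'

```text
time_s: 6.85
tool_pos: [0.4828, -0.2188, 0.1129]
tool_rot: [-179.8, 0.1, 38.8]
force: [-0.7, -0.1, -3.5]
grip_width: 0.0535
grasp_force: 40.0
```

Call:
arm_command --series '[[[0,0,3],0],[[0,0,6],0],[[0,0,9],0],[[0,0,12],0],[[0,0,14],0]]'

```text
time_s: 7.35
tool_pos: [0.4841, -0.2194, 0.1007]
tool_rot: [-180.0, 0.0, 38.8]
force: [-0.3, 1.1, -2.8]
grip_width: 0.0535
grasp_force: 40.0
```

Call:
arm_command --series '[[[0,0,4],0],[[0,0,8],0],[[0,0,12],0],[[0,0,16],0],[[0,0,17],0]]'

```text
time_s: 7.85
tool_pos: [0.4837, -0.2192, 0.0832]
tool_rot: [-179.9, 0.0, 38.8]
force: [-0.2, 1.1, -2.7]
grip_width: 0.0534
grasp_force: 40.0
```

Call:
arm_command --series '[[[0,0,1],0],[[0,0,2],0],[[0,0,3],0],[[0,0,3],0],[[0,0,3],0]]'

```text
time_s: 8.35
tool_pos: [0.4849, -0.2191, 0.0823]
tool_rot: [179.9, -0.0, 38.9]
force: [-1.9, 2.4, 4.2]
grip_width: 0.0534
grasp_force: 40.0
```

Call:
arm_command --series '[[[0,0,0],0],[[0,0,0],0],[[0,0,0],0],[[0,0,0],-0.05],[[0,0,0],-0.1]]' --grip 1 --grip_force 60

```text
time_s: 8.85
tool_pos: [0.485, -0.2194, 0.0823]
tool_rot: [179.9, -0.0, 44.7]
force: [-1.5, 0.9, 4.9]
grip_width: 0.0533
grasp_force: 60.0
```

Call:
arm_command --series '[[[0,0,0],-0.1],[[0,0,0],-0.2],[[0,0,0],-0.3],[[0,0,-1],-0.4],[[0,0,-1],-0.5]]'

```text
time_s: 9.35
tool_pos: [0.4864, -0.22, 0.0836]
tool_rot: [179.7, 0.0, 73.4]
force: [2.1, 1.3, 2.6]
grip_width: 0.0532
grasp_force: 60.0
```

```bash
python3 -c "
from h import *
go(.483,-.219,.0823,125)
print(env.get_obs()['wrist_torque'])"
```

```text
shift [-0.1 -3.6  1.2] turn -0.9 pos [ 0.4864 -0.22    0.0836] [1.7971e+02 2.0000e-02 7.3420e+01] q [ 53.8  14.5 -36.  108.6   9.8  59.7  -2.9] F [2.1 1.3 2.6] w 0.0532 t 9.35
[ 0.06375337 -0.415471   -0.2658384 ]
```

Torque is about 0.27 to 0.4 N m, so the lid is turning. I keep going.

Call:
arm_command --series '[[[0,0,0],-0.1],[[0,0,0],-0.2],[[0,0,-1],-0.3],[[0,0,-1],-0.4],[[0,0,-1],-0.5]]'

```text
time_s: 9.85
tool_pos: [0.4861, -0.2195, 0.085]
tool_rot: [179.8, 0.1, 102.1]
force: [-0.8, 2.3, 10.6]
grip_width: 0.0533
grasp_force: 60.0
```

Call:
arm_command --series '[[[0,0,0],-0.1],[[0,0,0],-0.2],[[0,0,0],-0.3],[[0,0,0],-0.4],[[0,0,0],-0.4]]'

```text
time_s: 10.35
tool_pos: [0.4858, -0.2191, 0.0852]
tool_rot: [179.9, 0.1, 124.9]
force: [-1.3, 2.8, 9.3]
grip_width: 0.0532
grasp_force: 60.0
```

```bash
python3 -c "
from h import *
go(.483,-.219,.0823,125)
print(env.get_obs()['wrist_torque'])"
```

```text
shift [ 1.7 -2.3  2.9] turn -0.001 pos [ 0.4858 -0.2191  0.0852] [1.7991e+02 1.4000e-01 1.2494e+02] q [ 60.2  15.9 -43.5 108.3  12.5  60.5  46.5] F [-1.3  2.8  9.3] w 0.0532 t 10.35
[0.60432895 0.31516717 0.02732987]
```

The turning torque is gone and the lid has risen 3 mm, so the threads are free. I lift slowly and watch the force.

Call:
arm_command --series '[[[0,0,-1],0],[[0,0,-2],0],[[0,0,-3],0],[[0,0,-5],0],[[0,0,-7],0]]'

```text
time_s: 10.85
tool_pos: [0.484, -0.2197, 0.0899]
tool_rot: [-180.0, 0.0, 124.8]
force: [0.8, 0.1, -0.0]
grip_width: 0.0533
grasp_force: 60.0
```

Call:
arm_command --series '[[[0,0,-5],0],[[0,0,-10],0],[[0,0,-17],0],[[0,0,-24],0],[[0,0,-34],0]]'

```text
time_s: 11.35
tool_pos: [0.484, -0.2193, 0.1245]
tool_rot: [-180.0, -0.0, 124.8]
force: [0.5, -1.2, -1.4]
grip_width: 0.0533
grasp_force: 60.0
```

Call:
arm_command --series '[[[0,0,0],0],[[0,0,0],0],[[0,0,0],0],[[0,0,0],0],[[0,0,0],0]]'

```text
time_s: 11.85
tool_pos: [0.4839, -0.2193, 0.1236]
tool_rot: [-180.0, -0.0, 124.8]
force: [0.1, -0.8, -0.4]
grip_width: 0.0532
grasp_force: 60.0
```

```bash
python3 - <<'E'
from h import *
go(.484,-.219,.122,125)
im,d,K,T=look("side"); np.savez("side4.npz",im=im,d=d,K=K,T=T)
cv2.imwrite("pics/c5.png",cv2.convertScaleAbs(cv2.resize(im[125:225,275:375],(500,500),interpolation=2),alpha=1.6))
E
```

```text
shift [0.2 0.2 1.6] turn -0.004 pos [ 0.4839 -0.2193  0.1236] [-1.7998e+02 -4.0000e-02  1.2478e+02] q [ 61.4  13.  -44.2 106.3  10.   64.7  48.4] F [ 0.1 -0.8 -0.4] w 0.0532 t 11.85
```

View pics/c5.png

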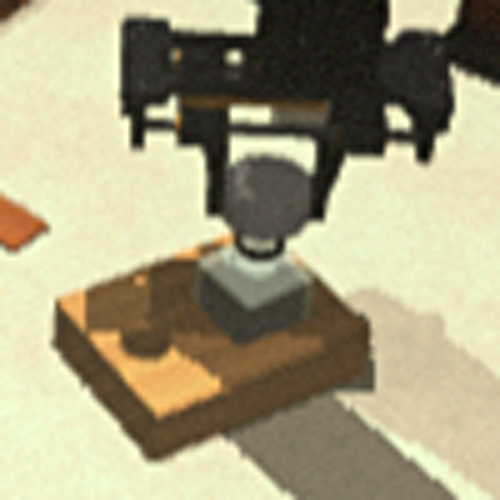

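The lid is held at (265,195) above the open, seated jar, whose black gasket shows at (262,243). Before handing in, I check that the lid is level, how high it is and that the jar is seated.

```bash
python3 - <<'E'
from h import *
z=np.load("side4.npz"); P=cloud(z['d'],z['K'],z['T'])
u0,v0=275+265/5,125+180/5
q=P[int(v0)-4:int(v0)+4,int(u0)-6:int(u0)+7].reshape(-1,3); m=q.mean(0); n=np.linalg.svd(q-m)[2][2]; n*=np.sign(n[2])
print("lid patch",m.round(4),"normal",n.round(3),"rms",((q-m)@n).std()*1000)
A=P.reshape(-1,3); A=A[np.hypot(A[:,0]-.484,A[:,1]+.217)<.045]
s=A[(A[:,2]>.055)&(A[:,2]<.08)]; print("shoulder z hist",np.histogram(s[:,2],8))
l=A[(A[:,2]>.1)&(A[:,2]<.16)]; print("z hist",np.histogram(l[:,2],12))
E
```

```text
lid patch [ 0.4867 -0.2247  0.1303] normal [ 0.323 -0.459  0.827] rms 6.071481134839669
shoulder z hist (array([18, 20, 50, 59, 14, 14, 17, 18]), array([0.05507278, 0.05814367, 0.06121457, 0.06428547, 0.06735636,
       0.07042726, 0.07349816, 0.07656905, 0.07963995]))
z hist (array([ 10,  26,  27,  28,  27,  63, 125,  15,   9,   5,  14,  17]), array([0.10641428, 0.11086307, 0.11531187, 0.11976066, 0.12420946,
       0.12865825, 0.13310705, 0.13755584, 0.14200464, 0.14645343,
       0.15090223, 0.15535102, 0.15979982]))
```

```bash
python3 - <<'E'
from h import *
z=np.load("side4.npz"); P=cloud(z['d'],z['K'],z['T']).reshape(-1,3)
q=P[(np.hypot(P[:,0]-.484,P[:,1]+.217)<.021)&(P[:,2]>.127)&(P[:,2]<.148)]
for _ in range(4):
    c=np.linalg.lstsq(np.c_[q[:,:2],np.ones(len(q))],q[:,2],rcond=None)[0]; r=q[:,2]-np.c_[q[:,:2],np.ones(len(q))]@c; print(len(q),c[:2].round(3),(r.std()*1000).round(2),q.mean(0).round(4)); q=q[abs(r)<max(2*r.std(),.0015)]
E
```

```text
92 [-0.021  0.012] 1.63 [ 0.4843 -0.2168  0.1344]
86 [-0.033  0.007] 1.39 [ 0.4843 -0.2169  0.1344]
85 [-0.037  0.01 ] 1.36 [ 0.4844 -0.217   0.1344]
84 [-0.039  0.007] 1.33 [ 0.4843 -0.2171  0.1344]
```

```bash
python3 -c "
from h import *
print(env.sign_off())"
```

```text
the job is handed in; nothing more can be done
None
```

I handed the job in: the jar is seated in the square well, its lid is unscrewed, and the gripper holds the lid level and still, lower edge about 100 mm above the jar's underside; the hand-in gave no verdict.

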